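# Hang a test coupon in the immersion tank with self-closing tweezers

## Task

Pick up the self-closing tweezers by squeezing their two side handles, so that the jaws spread, and lower them squarely over the flat steel coupon standing in its white block, pressing lightly until you feel the depth stop between the jaws rest on the coupon's top edge; then let the handles go so that the jaws clamp it. Lift the tweezers by their flat middle frame, which does not open them, and hang them on the tank so that both hanger wings lie flat and fully down in the seats on its end walls, with the coupon inside. Press gently throughout, touch the polished coupon with the tweezers only, and leave the round rod and the other labware where they are.

Things in the scene. Friction and masses are not known exactly. Their poses are not given: they have to be found in the camera images.
- tweezers: Self-closing bare-metal tweezers, 113 mm tall, upright, jaws down, at first hanging in their stand; about 130 g. Origin on the middle axis at the jaw tips; z up, x along the hanger wings, y the direction in which handles and jaws move. A half turn about z makes no difference. The two arms cross: pushing the handles together spreads the jaws, letting go closes them
- limb_l (a joint): Travel of each tweezers arm, m: 0 with the handles let go, 0.0055 fully squeezed (firm end), about 0.001 with the coupon gripped. Both arms move alike. The jaw gap is 2 mm plus twice this. Each handle pushes back with 5.6 N at 0, rising to 9.5 N fully squeezed
- squeeze (a point): Centre of the tweezers between the handles, 92 mm above the jaw tips. Handles: knurled upright plates 18 mm wide (x), 34 mm tall about this height, 46 mm apart over their outer faces at rest, 35 mm squeezed. The middle frame between them, from 42 mm below to 21 mm above this point, is 26 mm over its two flat faces (x) and 16 mm wide (y): gripped there, across x, the jaws stay shut
- hanger (a point): Centre of the tweezers at the underside of the two hanger wings, 54 mm above the jaw tips. The wings reach 50 mm either way along x, are 20 mm wide (y) and 5 mm thick. Between the jaws, outside their width, is a depth stop of two small prongs (at 11 mm either side along x) that meets the coupon's top edge. It is clamped tight, but at a different setting each time: its underside is 14 to 42 mm above the jaw tips and is not measured, so find it by feel
- jaw_l: One of the tweezers' jaws, on their -y side: 14 mm wide (x), 6 mm thick, 20 mm long, from the tips up. Its origin is the tweezers' origin at rest and moves along the tweezers' -y as the jaws open
- jaw_r: The other jaw, alike, on the +y side, always moving as far the other way
- coupon: Flat polished steel coupon, 30 mm wide (x), 4 mm thick (y), 76 mm tall (z), about 70 g, standing loosely on edge in the slot of its white block, the upper 50 mm showing. Origin at the centre of its bottom edge; top edge 76 mm above. The tweezers close on its thickness (y), their x along its x, either way round
- slot_floor (a point): Centre of the floor of the coupon's slot, 8 mm above the bench and 26 mm below the top of the fixed white block, which is 64 (x) by 50 (y) by 34 mm high. The slot is 31.5 by 5.5 mm. Axes as the block: the coupon's width along x
- stand: Grey fixed stand in which the tweezers hang at first: base 110 (x) by 70 mm, two posts 43 mm either side along x with seats 76 mm above the bench; ears beside each seat rise about 11 mm. The tweezers lift straight up out of it. Origin under its centre
- tank: Small open empty steel tank, fixed and rigid, 96 (x) by 72 (y) mm, 126 mm high, on a black mat. Origin under its centre at bench level. Opening 76 (x) by 60 (y) mm, inner floor 6 mm up
- tank_seat (a point): Centre of the tank's mouth at the level of the seats, 126 mm above the bench, axes as the tank. The seats are the tops of the two end walls, 10 mm thick, 43 mm either side along x; sloped ears up to 11 mm higher lead in from about 41 mm to the seat's width of 30 mm (y). The hanger point belongs here, tweezers' x along the tank's x (either way round)
- rod: Bystander: round steel rod, 12 mm across and 64 mm tall, standing in a like white block with a round hole; not the coupon. Origin at the centre of its foot
- dish: Bystander: shallow white dish, 84 mm across, 16 mm high. Origin at its foot's centre
- weight: Bystander: brass weight with a knob, 28 mm across, 40 mm high. Origin at its foot's centre
- beaker: Bystander: glass beaker, 70 mm across, 90 mm high. Origin at its foot's centre
- amber: Bystander: amber glass bottle, 64 mm across, 120 mm high. Origin at its foot's centre
- jar: Bystander: clear jar with white cap, 72 mm across, 100 mm high. Origin at its foot's centre
- scoop: Bystander: steel scoop lying flat, 180 mm long. Origin at its middle
Not all that is in view belongs to the job. What is shaped like the tweezers but purple or yellow is not meant.

How it is judged (in metres and radians):
On the way, in this order (a step that is already met when the one before it is completed fails the run):
1. with the tweezers' jaws squeezed open (each arm by more than 3.5 mm), their stop is pressed lightly on the coupon's top edge (more than 1 N for 0.1 s) while the coupon stands in its block (value of joint limb_l above 0.0035 m and contact force between depth_stop and coupon above 1 N and distance between coupon and slot_floor below 0.006 m and z of coupon in the frame of tweezers above -0.0655 m), for 0.1 s.
2. the handles are let go and both jaws clamp the coupon (more than 2.5 N each), 10 to 44 mm deep, still in its block (contact force between each of jaw_l, jaw_r and coupon above 2.5 N and value of joint limb_l below 0.0022 m and z of coupon in the frame of tweezers between -0.0655 and -0.0325 m and angle between the z axis of coupon and the z axis of tweezers, either way round below 0.12 rad and distance between coupon and slot_floor below 0.01 m), for 0.2 s.
3. the tweezers carry the coupon clear of its block, at least 40 mm above the slot's floor (contact force between each of jaw_l, jaw_r and coupon above 2.5 N and value of joint limb_l below 0.0022 m and z of coupon in the frame of slot_floor above 0.04 m), for 0.1 s.
At the end, for the whole second after the job is handed in: The tweezers stay hanging on the tank, released: wings' underside within 2 mm of the seats' height, 10 mm of centre, upright within 0.07 rad, in line with the tank within 0.15 rad, jaws closed on the coupon (each arm 0.5 to 2.2 mm), 10 to 44 mm deep, aligned within 0.12 rad (value of joint limb_l between 0.0005 and 0.0022 m and z of coupon in the frame of tweezers between -0.0655 and -0.0325 m and angle between the z axis of coupon and the z axis of tweezers, either way round below 0.12 rad and z of hanger in the frame of tank_seat between -0.002 and 0.002 m and horizontal distance between hanger and tank_seat below 0.01 m and horizontal distance between squeeze and hanger below 0.003 m and angle between the x axis of tweezers and the x axis of tank, either way round below 0.15 rad); the robot touches nothing.
It fails at once if the tweezers' stop or a jaw is pressed on the coupon with more than 18 N (contact force between any of depth_stop, jaw_l, jaw_r and coupon above 18 N).
It fails at once if the tweezers are pressed on the tank with more than 25 N (contact force between tweezers and tank above 25 N).
It fails at once if the robot's fingers touch the coupon (more than 0.5 N) (contact force between the fingers and coupon above 0.5 N).
It fails at once if the round rod is moved more than 10 mm (distance of rod from where it was at the start of the episode above 0.01 m).
It fails at once if other labware is moved more than 20 mm (distance of any of dish, weight, beaker, amber, jar, scoop from where it was at the start of the episode above 0.02 m).
It also fails if it takes over 64 s, if anything falls off the work surface, if the arm or the gripper's body presses on something with over 40 N, if the wrist force passes 120 N, or if a joint passes its speed limit or range.

## Robot

A 6-joint arm with a two-finger parallel gripper is mounted at the origin on the work surface. World frame = base frame: x ahead of the robot, y to its left, z up, the work surface at z = 0. Lengths are in mm, angles in degrees, forces in N, time in s.
With the tool pointing down it reaches from about 350 to 975 mm from the base axis. Payload 4.9 kg.
Tool frame: the origin (TCP) lies at the very end of the fingers, on their centre line; the grasp point (between the pads) lies 19 mm behind it; z points along the fingers, x is the direction in which the jaws open and shut, and the axes are right-handed (so a half turn about z gives the same grasp; the last joint's range is limited). The gripper opens to 85 mm and grips with 20 to 120 N. Pads are 22 mm wide; open, the fingers measure 114 mm over their backs; the gripper's body (76 mm by 85 mm) begins 54 mm behind the grasp point. The pads swing forward as they close: fully open they stand 13 mm farther back than shut.
Start: joints at [-73.51, 3.019, 92.412, -0, 84.569, -6.818], TCP at [247.288, -573.977, 231.304] pointing down, gripper open.
Joint ranges: [-172.51, 172.51], [-57.92, 126.97], [3.15, 148.05], [-58.71, 238.71], [5.1, 150.11], [-179.66, 179.66]. Speed limits (degrees/s): [147.25, 147.25, 180, 180, 180, 180].

## Interface

Orientations are given as [roll, pitch, yaw] about the fixed x, y, z axes, in that order (R = Rz(yaw) Ry(pitch) Rx(roll)).
In Python, from cell import observe, grab_frame, camera_params, job_done gives the robot as it stands.
- The arm moves only by the tool carry_out, never from a script. Its arguments are lists of equal length, an entry for each row: "twist": the turn, a rotation vector about the tool's x, y, z in units of 8 degrees (1.0 is 8 degrees), a list of three; "offset": the shift along the tool's x, y, z in mm, a list of three; "hand": the opening, from 0 (shut) to 1 (fully open). A call has 1 to 8 rows; each row shifts and turns the pose as measured when the row begins, along the tool's axes as they then stand; what a row does not reach is not made up. A row lasts 1/10 s, in which the tool goes at most 50 mm and 8.59 degrees, less where a joint would pass 70% of its speed; a pose out of reach is approached as far as the arm can. A call with a gripper value outside its range is refused whole. The fingers move at their own pace and stop on an object; "force" is the grip in N (left out, the last holds). Time passes only in rows, so rows that do not move let the fingers close. It gives the time, the measured TCP pose, the force and the opening at its end, in the units of the state.
- observe(): the state, without advancing time (a new reading comes with each control period).
- grab_frame(name): name is "scene" or "top" or "wrist"; returns the picture (400x640x3 uint8, blue, green, red); there is no depth.
- camera_params(name): a dict with "vfov" (degrees; the focal length in pixels is half the picture's height over the tangent of half this angle, whatever the lens; pixels are square), "cx", "cy" (the principal point, pixels), "k1" (the pictures are not rectified: a ray, as slopes to the right and down, at radius r is drawn at 1 + k1 r^2 times it, then the intrinsics apply), "R" (3x3) and "t" (3): a world point X has camera coordinates R X + t; the wrist camera has in their place "hand_eye" (4x4, takes a point from camera to tool coordinates, whose origin is the TCP and whose axes are the tool frame's). Camera axes: x right, y down, z forward; pixel columns grow to the right and rows downward; lengths in mm; the calibration is good to about 2 mm. A picture is of the moment at which its call begins: read the wrist's pose just before it. camera_params takes no time and is no camera call.
- job_done(): hands the job in, once; it reports no verdict.
The state is a dict: "clock": time; "joint_pos": joint angles; "joint_velocities": joint speeds; "effort": joint torques, N m; "tool_pos": TCP position; "tool_rot": TCP orientation; "force": force on the tool from outside, world axes, zero at the start; "moment": the same for the moment, N m; "gripper_width": opening from 0.0 (shut) to 1.0 (fully open).
Only numpy, scipy, OpenCV 4.12 (cv2) and the standard library are available. Lean on these libraries where they do the work, as an engineer would, in place of code of your own. Each camera call takes 0.05 s, during which the arm holds its last target. There are 200 camera calls.

## Working session

There is one attempt and no reset: what is moved stays moved. The work goes in short steps, Python scripts to look and compute and a tool call to move; the robot and the scene stay as the last step left them, time stands still between calls to the robot, and variables do not carry over. Pictures are saved under pics/ and viewed, about 8 in all and at most 12, crops included, and the job is handed in when it is done.

Besides the shell and the picture viewer there is one more tool, called by a JSON object that holds its "fn" and its "kwargs", one argument or row to a line. carry_out: Moves the arm, as the interface text tells. Its arguments: {"type":"object","properties":{"twist":{"type":"array","items":{"type":"array","items":{"type":"number"}}},"offset":{"type":"array","items":{"type":"array","items":{"type":"number"}}},"hand":{"type":"array","items":{"type":"number"}},"force":{"type":"number"}},"required":["twist","offset","hand"]}

```bash
mkdir -p pics; ls
cat > h.py <<'E'
import numpy as np,cv2
from cell import observe,grab_frame,camera_params,job_done
from scipy.spatial.transform import Rotation as Ro
def save(n,img): cv2.imwrite('pics/%s.png'%n,img)
def tool():
    s=observe(); r=np.array(s['tool_rot'],float); return Ro.from_euler('xyz',r,degrees=True).as_matrix(),np.array(s['tool_pos'])
def cam(name,pose=None):
    p=camera_params(name); f=200/np.tan(np.radians(p['vfov'])/2)
    if name=='wrist':
        Rt,tt=pose or tool(); H=np.array(p['hand_eye']); R=Rt@H[:3,:3]; c=Rt@H[:3,3]+tt
    else:
        R=np.array(p['R']).T; c=-R@np.array(p['t'])
    return p,f,R,c
def ray(C,u,v):
    p,f,R,c=C; K=np.array([[f,0,p['cx']],[0,f,p['cy']],[0,0,1.]])
    q=cv2.undistortPoints(np.array([[[u,v]]],float),K,np.array([p['k1'],0,0,0.]))[0,0]
    d=R@np.array([q[0],q[1],1]); return c,d/np.linalg.norm(d)
def onz(C,u,v,z):
    c,d=ray(C,u,v); return c+d*(z-c[2])/d[2]
def proj(C,X):
    p,f,R,c=C; x=R.T@(np.array(X,float)-c); a=x[:2]/x[2]; a=a*(1+p['k1']*(a@a)); return a*f+[p['cx'],p['cy']]
def tri(rays):
    A=0;b=0
    for c,d in rays:
        M=np.eye(3)-np.outer(d,d); A=A+M; b=b+M@c
    X=np.linalg.solve(A,b); return X,[float(np.linalg.norm((np.eye(3)-np.outer(d,d))@(X-c))) for c,d in rays]
E
python3 - <<'E'
from h import *
s=observe();print(s)
a=grab_frame('scene');b=grab_frame('top')
save('scene',a);save('top',b)
print({k:camera_params('top')[k] for k in('vfov','k1')},cam('top')[3],cam('scene')[3]); print(camera_params('wrist'))
save('both',np.vstack([cv2.resize(a,(480,300)),cv2.resize(b,(480,300))]))
E
```

```text
pics
{'clock': 0.0, 'joint_pos': array([-7.35125458e+01,  3.05759508e+00,  9.24931277e+01, -9.23792558e-04,
        8.45695635e+01, -6.81890730e+00]), 'joint_velocities': array([ 0.04759447, -0.02916204, -0.05522406,  0.02638838, -0.0423597 ,
       -0.00550048]), 'effort': array([ 1.71694533e-03, -3.93677688e+01, -3.70179713e+01, -2.54153622e-05,
        7.07662912e-03,  1.46338536e-06]), 'tool_pos': array([ 247.08724322, -573.39281907,  230.04859526]), 'tool_rot': array([-1.79986631e+02,  1.19544625e-01, -6.66935362e+01]), 'force': array([-0.06332987, -0.14483521,  0.15311639]), 'moment': array([-0.02281978,  0.00108165,  0.0497537 ]), 'gripper_width': 1.0051431590242477}
{'vfov': 52.857143895356934, 'k1': -0.08271399081474097} [ 327.5221286   -18.62582123 1288.61279523] [1365.76046391 -241.9474674   698.37410153]
{'vfov': 61.77742493407445, 'cx': 321.4721498727674, 'cy': 198.99265434481225, 'k1': 0.014016501007976662, 'hand_eye': array([[ 9.99999685e-01,  7.69682958e-04, -1.91971245e-04,
         6.75146060e-01],
       [-6.87490643e-04,  9.61635051e-01,  2.74331106e-01,
        -6.96701514e+01],
       [ 3.95754255e-04, -2.74330888e-01,  9.61635278e-01,
        -1.42122797e+02],
       [ 0.00000000e+00,  0.00000000e+00,  0.00000000e+00,
         1.00000000e+00]])}
```

View pics/scene.png

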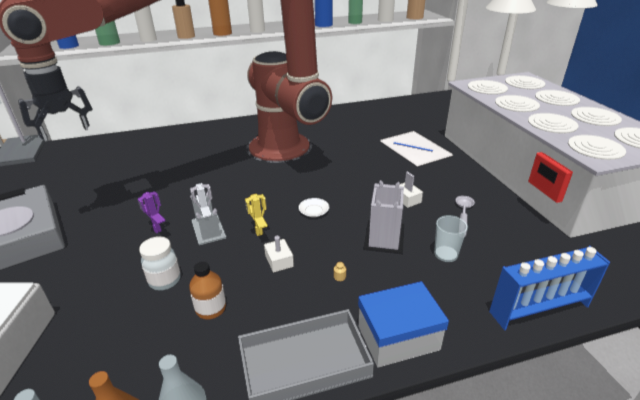

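View pics/top.png

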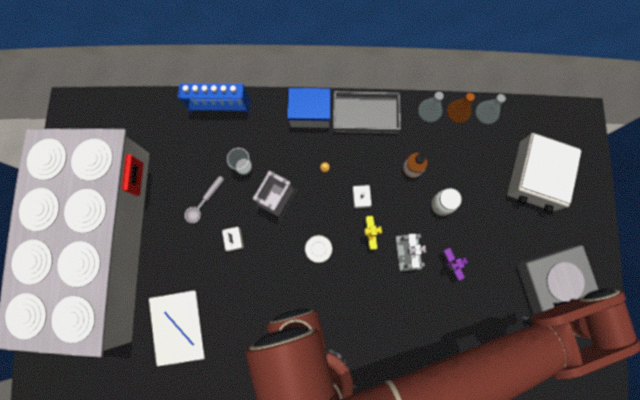

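The scene view shows the bare-metal tweezers in the grey stand at (203,210), with purple ones at (152,212) and yellow ones at (257,213) as decoys. The tank is at (387,215). There are two white blocks, at (279,255) and (411,190). In the top view these are: stand (410,252), tank (272,194), blocks (362,196) and (232,239). Next I'll enlarge the candidates.

Run:
```python
from h import *
a=cv2.imread('pics/scene.png');b=cv2.imread('pics/top.png')
def c(i,x,y,w=25):
    return cv2.resize(i[y-w:y+w,x-w:x+w],(260,260),interpolation=cv2.INTER_CUBIC)
save('c1',np.vstack([np.hstack([c(a,279,252),c(a,408,188),c(a,205,212,36)]),np.hstack([c(b,362,196),c(b,232,239),c(b,411,252)])]))
C=cam('top')
for n,u,v,z in[('blkA',362,196,34),('blkB',232,239,34),('stand',410,252,100),('tank',272,194,126)]: print(n,onz(C,u,v,z))
```

```text
blkA [ 587.97552585 -125.89418069   34.        ]
blkB [440.55269278 280.43683201  34.        ]
stand [ 409.08538238 -263.62164198  100.        ]
tank [568.59717592 147.95497403 126.        ]
```

View pics/c1.png

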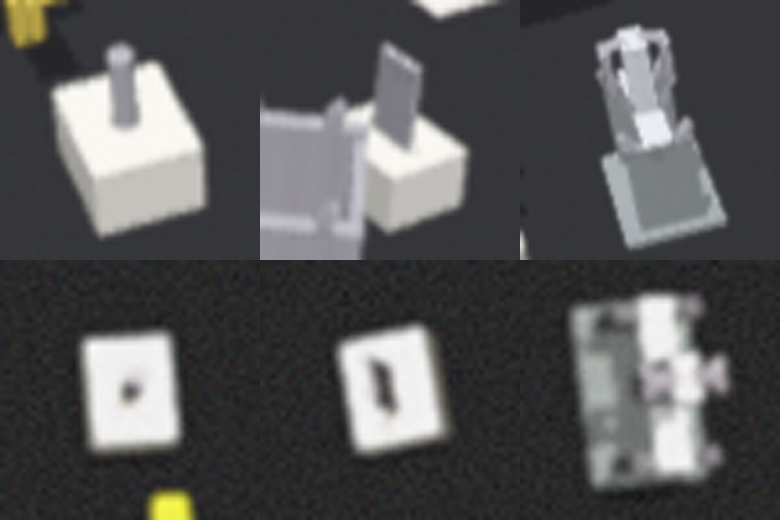

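The block at scene (411,190), top (232,239), holds the flat plate, so that is the coupon. The block at scene (279,255), top (362,196), holds the round rod. The target tweezers are the bare-metal pair in the grey stand, with white wings, centred near top (417,249). I'll move the wrist camera over them.

```bash
cat >> h.py <<'E'
def plan(pos,yaw,n,hand,tilt=None):
    """rows to reach pos (None entries keep) with tool pointing straight down at yaw"""
    R,t=tool(); pos=np.array([t[i] if pos[i] is None else pos[i] for i in range(3)],float)
    R1=Ro.from_euler('xyz',[180,0,yaw],degrees=True).as_matrix()
    rv=Ro.from_matrix(R.T@R1).as_rotvec(degrees=True); A=[]
    tw=[];of=[]
    for i in range(n):
        Ri=R@Ro.from_rotvec(rv*i/n,degrees=True).as_matrix()
        of.append([round(float(x),1) for x in Ri.T@((pos-t)/n)]); tw.append([round(float(x),2) for x in rv/n/8])
    print('now',t.round(1),'rv',rv.round(1),'dist',np.linalg.norm(pos-t).round(1)); print('twist',tw);print('offset',of)
E
python3 - <<'E'
from h import *
X=onz(cam('top'),417,249,130);print(X)
plan([X[0]+27,X[1],235],-90,8,1)
E
```

```text
[ 416.06473124 -277.8225067   130.        ]
now [ 247.1 -573.5  230.2] rv [ 0.   0.1 23.3] dist 354.7
twist [[0.0, 0.0, 0.36], [0.0, 0.0, 0.36], [0.0, 0.0, 0.36], [0.0, 0.0, 0.36], [0.0, 0.0, 0.36], [0.0, 0.0, 0.36], [0.0, 0.0, 0.36], [0.0, 0.0, 0.36]]
offset [[-24.2, -37.1, -0.5], [-26.1, -35.8, -0.6], [-27.9, -34.5, -0.6], [-29.6, -33.0, -0.6], [-31.2, -31.5, -0.6], [-32.8, -29.8, -0.6], [-34.3, -28.1, -0.6], [-35.7, -26.3, -0.6]]
```

{"fn": "carry_out", "kwargs": {
  "twist": [
    [0,0,0.36],
    [0,0,0.36],
    [0,0,0.36],
    [0,0,0.36],
    [0,0,0.36],
    [0,0,0.36],
    [0,0,0.36],
    [0,0,0.36]
  ],
  "offset": [
    [-24,-37,-1],
    [-26,-36,-1],
    [-28,-34,-1],
    [-30,-33,-1],
    [-31,-31,-1],
    [-33,-30,-1],
    [-34,-28,-1],
    [-36,-26,-1]
  ],
  "hand": [1,1,1,1,1,1,1,1]
}}

```text
clock: 0.9
tool_pos: [446.0, -271.1, 233.6]
tool_rot: [179.7, 0.4, -91.3]
force: [0.7, -0.5, 0.5]
gripper_width: 0.999
```

{"fn": "carry_out", "kwargs": {
  "twist": [
    [0,0,0]
  ],
  "offset": [
    [0,0,0]
  ],
  "hand": [1]
}}

```text
clock: 1.0
tool_pos: [447.9, -267.1, 233.4]
tool_rot: [179.8, 0.5, -91.0]
force: [-0.7, -0.3, -0.7]
gripper_width: 0.997
```

Run:
```python
from h import *
R,t=tool(); a=grab_frame('wrist'); print(t,observe()['tool_rot'],observe()['clock'],R.tolist())
np.save('pose1',np.c_[R,t]); save('w1',a)
```

```text
[ 447.89696154 -267.1283976   233.3593427 ] [179.70714787   0.45600404 -91.04467343] 1.05 [[-0.017343134027367046, -0.9998418457922228, -0.003936890258876169], [-0.9998085406227996, 0.017306605401638243, 0.009130361831849707], [-0.009060783620487546, 0.004094485593287223, -0.9999505674721675]]
```

View pics/w1.png

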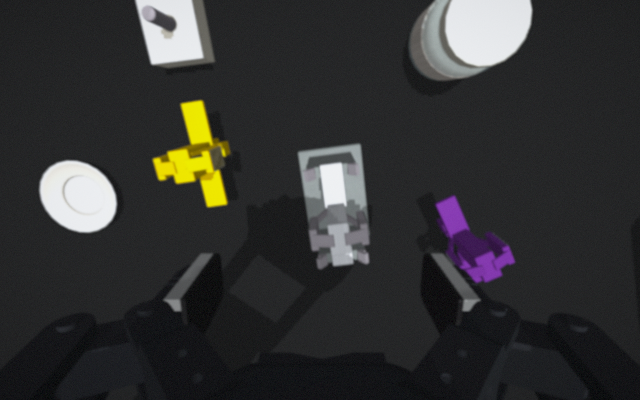

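The wrist view shows the target tweezers in the centre, with the far wing tip at about (333,165) and the frame at about (340,230). Yellow is to the left at (195,160) and purple to the right at (475,240). I'll take a second view from 60 mm back.

{"fn": "carry_out", "kwargs": {
  "twist": [
    [0,0,0],
    [0,0,0],
    [0,0,0]
  ],
  "offset": [
    [0,35,0],
    [0,25,0],
    [0,0,0]
  ],
  "hand": [1,1,1]
}}

```text
clock: 1.35
tool_pos: [384.0, -269.0, 231.6]
tool_rot: [179.5, 0.5, -90.9]
force: [0.0, 0.1, -0.4]
gripper_width: 1.0
```

Run:
```python
from h import *
R,t=tool(); a=grab_frame('wrist'); print(t,observe()['tool_rot'])
np.save('pose2',np.c_[R,t]); save('w2',a)
b=cv2.imread('pics/w1.png')
def c(i,x0,y0):
    k=cv2.resize(i[y0:y0+140,x0:x0+100],None,fx=4,fy=4,interpolation=cv2.INTER_CUBIC); k=np.uint8(255*(k/255.)**.6)
    for j in range(0,100,20): cv2.putText(k,str(x0+j),(j*4,10),0,.4,(0,255,255)); cv2.line(k,(j*4,12),(j*4,18),(0,255,255))
    for j in range(20,140,20): cv2.putText(k,str(y0+j),(0,j*4),0,.4,(0,255,255)); cv2.line(k,(26,j*4),(32,j*4),(0,255,255))
    return k
save('c2',np.hstack([c(b,290,140),c(a,290,60)]))
```

```text
[ 384.03050283 -268.98929212  231.59904679] [179.53048615   0.49396167 -90.93519683]
```

View pics/c2.png

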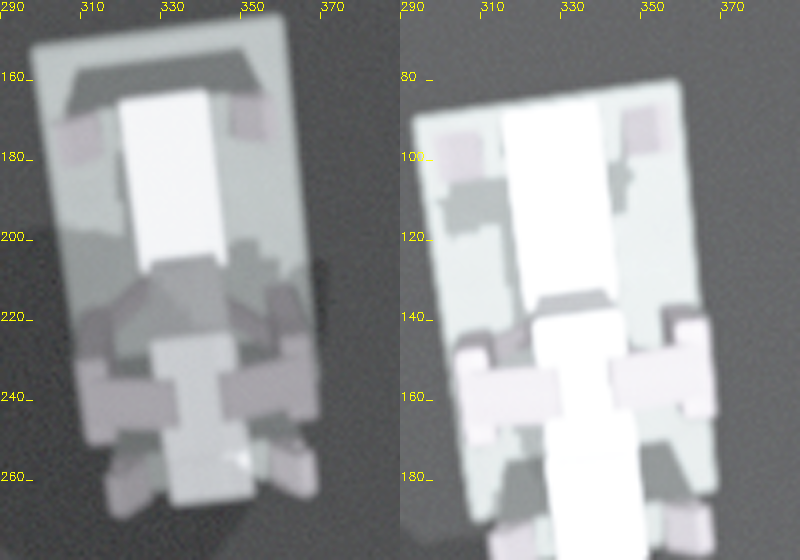

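In both crops the wing tip, frame edge and handle corners are clear: wing tip mid (331,164) and (327,87), handle centre (339,237) and (337,155). I'll triangulate from these.

Run:
```python
from h import *
def C(i):
    P=np.load('pose%d.npy'%i); return cam('wrist',(P[:,:3],P[:,3]))
A,B=C(1),C(2)
for n,p,q in[('wingtip',(330.8,163.9),(327.4,87.3)),('framefar',(338,224),(334.6,138.4)),('handles',(339.4,237.2),(336.7,155.4)),('hL',(310.4,240.5),(305.4,159)),('hR',(368.5,233.8),(368,151.8))]:
    print(n,*tri([ray(A,*p),ray(B,*q)]))
L=onz(B,305.4,159,131);Rr=onz(B,368,151.8,131);c=onz(B,336.7,155.4,131);w=onz(B,327.4,87.3,81);f=onz(B,334.6,138.4,135)
L1=onz(A,310.4,240.5,131);R1=onz(A,368.5,233.8,131);c1=onz(A,339.4,237.2,131);w1=onz(A,330.8,163.9,81);f1=onz(A,338,224,135)
an=lambda d:np.degrees(np.arctan2(d[1],d[0]))
print(L,Rr,c,w,f,c1,w1,f1); print('axis y',an(Rr-L),an(R1-L1),np.linalg.norm(Rr-L),'axis x',an(w-c),an(w1-c1),np.linalg.norm((w-c)[:2]),np.linalg.norm((f-c)[:2]))
# top-cam check
T=cam('top'); b=cv2.imread('pics/top.png'); print(proj(T,c),proj(T,w),proj(T,[c[0],c[1],0]))
S=cam('scene'); print(proj(S,[c[0],c[1],135]))
```

```text
wingtip [ 465.39947036 -274.62236632   80.4627579 ] [0.23448634822124076, 0.23448634822121328]
framefar [ 429.60031052 -278.80582453  137.35253048] [0.20948115796288655, 0.20948115796279418]
handles [ 416.96445266 -280.20952159  132.87485366] [0.02807035666785126, 0.028070356667851508]
hL [ 414.79972596 -257.57953994  133.64784406] [0.001870985283318809, 0.0018709852833501863]
hR [ 419.0583874  -302.88856617  131.71092953] [0.09471391967212991, 0.09471391967220734]
[ 414.35261199 -257.41776458  131.        ] [ 418.9511206  -302.88370802  131.        ] [ 416.66519257 -280.24501416  131.        ] [ 465.37261144 -274.38369673   81.        ] [ 429.33810278 -278.66184079  135.        ] [ 416.18008566 -280.31450183  131.        ] [ 465.50378513 -274.84842738   81.        ] [ 428.72715345 -279.10153118  135.        ]
axis y -84.2246400515444 -83.62131313962819 45.697902513146836 axis x 6.861822038973969 6.3237405147938075 49.058818736524266 12.771416957340465
[417.90944842 248.78333276] [412.0712094  233.79888643] [408.75873909 251.74965513]
[198.96942518 186.64477934]
```

Run:
```python
from h import *
plan([416.3,-280,200],-84,2,1)
```

```text
now [ 384.9 -269.1  231.7] rv [ 0.4  0.5 -6.9] dist 45.9
twist [[0.03, 0.03, -0.43], [0.03, 0.03, -0.43]]
offset [[5.3, -15.9, 15.7], [6.2, -15.5, 15.8]]
```

{"fn": "carry_out", "kwargs": {
  "twist": [
    [0.03,0.03,-0.43],
    [0.03,0.03,-0.43],
    [0,0,0],
    [0,0,0]
  ],
  "offset": [
    [5,-16,16],
    [6,-15.5,16],
    [0,0,0],
    [0,0,0]
  ],
  "hand": [1,1,1,1]
}}

```text
clock: 1.8
tool_pos: [417.5, -283.4, 199.4]
tool_rot: [-179.9, -0.1, -84.1]
force: [-0.5, 0.7, 0.4]
gripper_width: 0.999
```

Run:
```python
from h import *
plan([416.3,-280,92],-84,4,1)
```

```text
now [ 417.5 -283.4  199.4] rv [-0.1 -0.1 -0.1] dist 107.5
twist [[-0.0, -0.0, -0.0], [-0.0, -0.0, -0.0], [-0.0, -0.0, -0.0], [-0.0, -0.0, -0.0]]
offset [[-0.9, 0.3, 26.9], [-0.9, 0.3, 26.9], [-0.9, 0.2, 26.9], [-0.9, 0.2, 26.9]]
```

{"fn": "carry_out", "kwargs": {
  "twist": [
    [0,0,0],
    [0,0,0],
    [0,0,0],
    [0,0,0],
    [0,0,0],
    [0,0,0]
  ],
  "offset": [
    [-1,0.3,27],
    [-1,0.3,27],
    [-1,0.3,27],
    [-0.5,0.3,18],
    [0,0,8],
    [0,0,0]
  ],
  "hand": [1,1,1,1,1,1]
}}

```text
clock: 2.4
tool_pos: [417.8, -284.0, 95.2]
tool_rot: [-179.6, -0.5, -84.5]
force: [1.5, 0.4, 0.2]
gripper_width: 0.994
```

Run:
```python
from h import *
plan([416.3,-280,92],-84,1,1)
s=observe();print(s['force'],s['moment'])
```

```text
now [ 417.8 -284.    95.2] rv [-0.4 -0.5 -0.5] dist 5.3
twist [[-0.06, -0.06, -0.06]]
offset [[-4.2, 1.1, 3.2]]
[1.54527097 0.38611322 0.22423098] [ 0.02511653 -0.01423235 -0.02550058]
```

{"fn": "carry_out", "kwargs": {
  "twist": [
    [-0.06,-0.06,-0.06],
    [0,0,0]
  ],
  "offset": [
    [-4,1,3],
    [0,0,0]
  ],
  "hand": [1,1]
}}

```text
clock: 2.6
tool_pos: [417.2, -281.0, 94.3]
tool_rot: [-180.0, -0.1, -84.0]
force: [0.0, -0.6, 0.4]
gripper_width: 0.996
```

{"fn": "carry_out", "kwargs": {
  "twist": [
    [0,0,0]
  ],
  "offset": [
    [0,0,0]
  ],
  "hand": [1]
}}

```text
clock: 2.7
tool_pos: [417.8, -281.5, 95.5]
tool_rot: [-179.9, -0.2, -84.0]
force: [-1.1, -0.5, 0.3]
gripper_width: 1.002
```

{"fn": "carry_out", "kwargs": {
  "twist": [
    [0,0,0]
  ],
  "offset": [
    [0,0,0]
  ],
  "hand": [1]
}}

```text
clock: 2.8
tool_pos: [418.3, -281.9, 96.4]
tool_rot: [-179.8, -0.3, -84.0]
force: [-0.9, 0.1, 0.7]
gripper_width: 1.002
```

{"fn": "carry_out", "kwargs": {
  "twist": [
    [0,0,0],
    [0,0,0],
    [0,0,0],
    [0,0,0],
    [0,0,0],
    [0,0,0]
  ],
  "offset": [
    [-1.5,1.5,3],
    [0,0,0],
    [0,0,0],
    [0,0,0],
    [0,0,0],
    [0,0,0]
  ],
  "hand": [1,0.55,0.45,0.35,0.25,0.25],
  "force": 25
}}

```text
clock: 3.4
tool_pos: [417.6, -281.0, 96.5]
tool_rot: [-179.7, -0.3, -84.0]
force: [-0.3, -0.7, -1.3]
gripper_width: 0.379
```

{"fn": "carry_out", "kwargs": {
  "twist": [
    [0,0,0],
    [0,0,0],
    [0,0,0]
  ],
  "offset": [
    [0,0,0],
    [0,0,0],
    [0,0,0]
  ],
  "hand": [0.2,0.2,0.2]
}}

```text
clock: 3.7
tool_pos: [417.5, -281.0, 96.2]
tool_rot: [-179.7, -0.3, -84.0]
force: [-0.3, 0.3, 1.1]
gripper_width: 0.379
```

The squeeze stopped firmly at a width of 0.379. Now I'll lift straight out.

{"fn": "carry_out", "kwargs": {
  "twist": [
    [0,0,0],
    [0,0,0],
    [0,0,0],
    [0,0,0],
    [0,0,0],
    [0,0,0],
    [0,0,0],
    [0,0,0]
  ],
  "offset": [
    [0,0,-8],
    [0,0,-12],
    [0,0,-20],
    [0,0,-25],
    [0,0,-25],
    [0,0,-25],
    [0,0,-20],
    [0,0,-10]
  ],
  "hand": [0.2,0.2,0.2,0.2,0.2,0.2,0.2,0.2]
}}

```text
clock: 4.5
tool_pos: [415.0, -278.8, 248.2]
tool_rot: [-179.9, -0.1, -84.0]
force: [0.5, -0.1, -2.0]
gripper_width: 0.379
```

Run:
```python
from h import *
s=observe();print(s['force'],s['moment'],s['gripper_width'])
plan([350,-80,240],-84,6,1)
plan([350,270,240],-82,14,1)
a=grab_frame('wrist');save('w3',a)
```

```text
[ 0.50063656 -0.11305113 -1.99718296] [-0.09520264 -0.04188581 -0.01228165] 0.3792602574570651
now [ 415.  -278.8  248.2] rv [-0.1 -0.1 -0. ] dist 209.3
twist [[-0.0, -0.0, -0.0], [-0.0, -0.0, -0.0], [-0.0, -0.0, -0.0], [-0.0, -0.0, -0.0], [-0.0, -0.0, -0.0], [-0.0, -0.0, -0.0]]
offset [[-34.1, 7.3, 1.3], [-34.1, 7.3, 1.3], [-34.1, 7.3, 1.3], [-34.1, 7.3, 1.3], [-34.1, 7.3, 1.3], [-34.1, 7.3, 1.3]]
now [ 415.  -278.8  248.2] rv [-0.1 -0.1 -2. ] dist 552.7
twist [[-0.0, -0.0, -0.02], [-0.0, -0.0, -0.02], [-0.0, -0.0, -0.02], [-0.0, -0.0, -0.02], [-0.0, -0.0, -0.02], [-0.0, -0.0, -0.02], [-0.0, -0.0, -0.02], [-0.0, -0.0, -0.02], [-0.0, -0.0, -0.02], [-0.0, -0.0, -0.02], [-0.0, -0.0, -0.02], [-0.0, -0.0, -0.02], [-0.0, -0.0, -0.02], [-0.0, -0.0, -0.02]]
offset [[-39.5, 0.5, 0.5], [-39.5, 0.4, 0.5], [-39.5, 0.3, 0.5], [-39.5, 0.2, 0.5], [-39.5, 0.1, 0.5], [-39.5, 0.0, 0.5], [-39.5, -0.1, 0.5], [-39.5, -0.2, 0.5], [-39.5, -0.3, 0.5], [-39.5, -0.4, 0.6], [-39.5, -0.5, 0.6], [-39.5, -0.6, 0.6], [-39.5, -0.7, 0.6], [-39.5, -0.8, 0.6]]
```

View pics/w3.png

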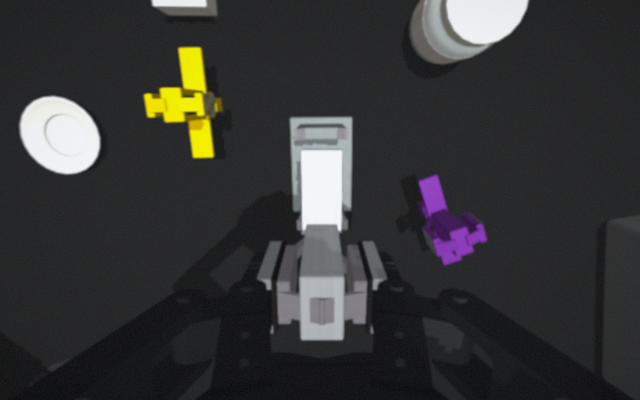

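The tweezers are held squarely, with the wing tip mid at (322,150) in line with the tool axis. Now I'll carry them to near the coupon.

{"fn": "carry_out", "kwargs": {
  "twist": [
    [0,0,0],
    [0,0,0],
    [0,0,0],
    [0,0,0],
    [0,0,0],
    [0,0,0],
    [0,0,0],
    [0,0,0]
  ],
  "offset": [
    [-20,0,0],
    [-35,0,0],
    [-40,0,0],
    [-40,0,0],
    [-40,0,0],
    [-40,0,0],
    [-40,0,0],
    [-40,0,0]
  ],
  "hand": [0.2,0.2,0.2,0.2,0.2,0.2,0.2,0.2]
}}

```text
clock: 5.35
tool_pos: [381.9, 20.8, 243.7]
tool_rot: [179.9, -0.1, -84.7]
force: [0.7, -0.2, -1.2]
gripper_width: 0.38
```

{"fn": "carry_out", "kwargs": {
  "twist": [
    [0,0,0],
    [0,0,0],
    [0,0,0],
    [0,0,0],
    [0,0,0],
    [0,0,0],
    [0,0,0],
    [0,0,0]
  ],
  "offset": [
    [-40,0,0],
    [-40,0,0],
    [-40,0,0],
    [-40,0,0],
    [-40,0,0],
    [-40,0,0],
    [-20,0,0],
    [0,0,0]
  ],
  "hand": [0.2,0.2,0.2,0.2,0.2,0.2,0.2,0.2]
}}

```text
clock: 6.15
tool_pos: [349.7, 293.0, 236.2]
tool_rot: [179.5, -0.2, -84.3]
force: [0.2, -0.7, -1.3]
gripper_width: 0.383
```

Run:
```python
from h import *
plan([360,262,240],-82,2,1)
X=onz(cam('top'),232,239,76); print(X)
```

```text
now [349.7 293.  236.2] rv [ 0.5 -0.2 -2.3] dist 32.9
twist [[0.03, -0.01, -0.14], [0.03, -0.01, -0.14]]
offset [[16.0, -3.6, -1.9], [16.0, -3.3, -1.9]]
[436.76882918 270.42527188  76.        ]
```

Run:
```python
from h import *
R,t=tool(); a=grab_frame('wrist'); np.save('pose4',np.c_[R,t]); save('w4',a)
```

{"fn": "carry_out", "kwargs": {
  "twist": [
    [0.03,0,-0.1],
    [0.03,0,-0.1],
    [0,0,0],
    [0,0,0]
  ],
  "offset": [
    [25,-3,-2],
    [25,-3,-2],
    [0,0,0],
    [0,0,0]
  ],
  "hand": [0.2,0.2,0.2,0.2]
}}

```text
clock: 6.6
tool_pos: [360.7, 238.1, 237.9]
tool_rot: [179.8, -0.4, -82.8]
force: [0.6, -0.2, -1.6]
gripper_width: 0.383
```

Run:
```python
from h import *
R,t=tool(); a=grab_frame('wrist'); np.save('pose5',np.c_[R,t]); save('w5',a); print(t)
b=cv2.imread('pics/w4.png')
for i,n in((b,4),(a,5)):
    P=np.load('pose%d.npy'%n);C=cam('wrist',(P[:,:3],P[:,3]));print(proj(C,[440,275,34]))
def c(i,m):
    x0,y0=int(m[0])-50,max(0,int(m[1])-70)
    k=cv2.resize(i[y0:y0+140,x0:x0+100],(400,560),interpolation=cv2.INTER_CUBIC)
    for j in range(0,100,20): cv2.putText(k,str(x0+j),(j*4,10),0,.4,(0,0,255)); cv2.line(k,(j*4,12),(j*4,18),(0,0,255))
    for j in range(20,140,20): cv2.putText(k,str(y0+j),(0,j*4),0,.4,(0,0,255)); cv2.line(k,(26,j*4),(32,j*4),(0,0,255))
    return k
P=np.load('pose4.npy');m4=proj(cam('wrist',(P[:,:3],P[:,3])),[440,275,50]);P=np.load('pose5.npy');m5=proj(cam('wrist',(P[:,:3],P[:,3])),[440,275,50])
save('c3',np.hstack([c(b,m4),c(a,m5)]))
```

```text
[360.68360077 238.07171391 237.86358203]
[348.11886117  81.94908549]
[292.33665799  88.20190328]
```

View pics/c3.png

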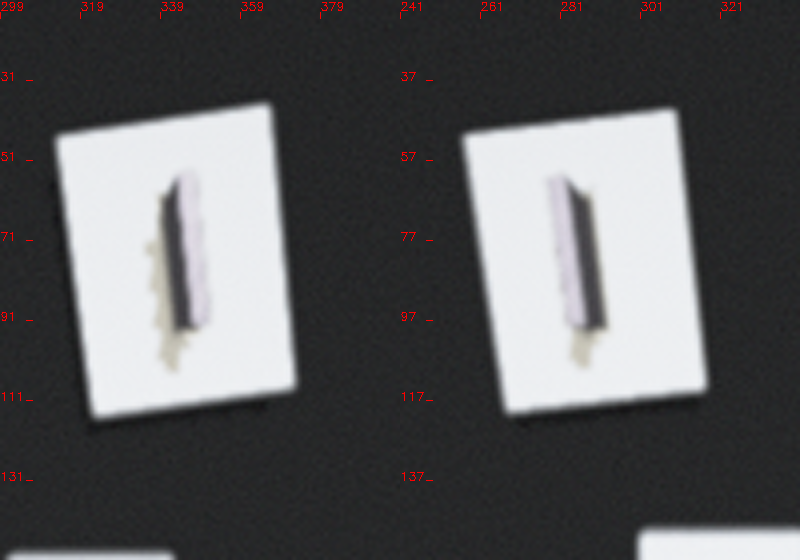

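Both views show the coupon standing in its block. Its top edge centre is at about (347.5,73) in the first view and (283.4,80) in the second. The white bar at the bottom is my own wing.

Run:
```python
from h import *
def C(i):
    P=np.load('pose%d.npy'%i); return cam('wrist',(P[:,:3],P[:,3]))
A,B=C(4),C(5)
a=lambda x,y:(299+x/4,11+y/4); b=lambda x,y:(241+x/4,17+y/4)
ka=[(56,135),(270,105),(295,388),(93,417)];kb=[(64,133),(277,110),(307,390),(106,412)]
an=lambda d:np.degrees(np.arctan2(d[1],d[0]))
for Cx,f,k in((A,a,ka),(B,b,kb)):
    p=np.array([onz(Cx,*f(*q),34) for q in k]); print('block c',p.mean(0),'ang',an(p[0]-p[3]),an(p[1]-p[2]),an(p[1]-p[0])+90,[np.linalg.norm(p[i]-p[(i+1)%4]).round(1) for i in range(4)])
P=[tri([ray(A,*a(*i)),ray(B,*b(*j))])[0] for i,j in zip(ka,kb)];print('tri',np.array(P).round(1),np.mean(P,0))
for n,i,j in[('ctr',(194,249),(169.5,251)),('far',(188.5,173),(160,176.5)),('near',(199.5,325),(178.5,326))]:
    print(n,*tri([ray(A,*a(*i)),ray(B,*b(*j))]),onz(A,*a(*i),84),onz(B,*b(*j),84))
f=onz(B,*b(160,176.5),84)-onz(B,*b(178.5,326),84);g=onz(A,*a(188.5,173),84)-onz(A,*a(199.5,325),84);print(an(f),an(g),np.linalg.norm(f),np.linalg.norm(g))
# wing in hand: ray in tool frame
p=camera_params('wrist');Ct=cam('wrist',(np.eye(3),np.zeros(3)))
for z in (15,18,20,25): print(z,onz(Ct,322,150,z))
```

```text
block c [443.69858249 279.80685021  34.        ] ang 13.51285058789384 13.549506336882292 13.027910125170877 [np.float64(50.5), np.float64(64.3), np.float64(50.5), np.float64(64.8)]
block c [443.96476537 279.43819     34.        ] ang 13.392427363699099 13.356616007146595 12.976386899640545 [np.float64(50.9), np.float64(64.5), np.float64(50.8), np.float64(64.8)]
tri [[469.8 312.1  32. ]
 [481.7 262.3  29.6]
 [418.3 247.2  30.9]
 [406.5 296.8  32.9]] [444.04394068 279.60253625  31.33536267]
ctr [444.41681928 279.61411975  78.38085772] [0.1693947001428908, 0.16939470014302893] [443.80365561 279.96555126  84.        ] [444.32207048 279.04059921  84.        ]
far [458.55281908 282.67728108  80.63251909] [0.1460646379032753, 0.14606463790333193] [457.97823985 282.84693184  84.        ] [458.38018443 282.30608304  84.        ]
near [429.53786357 276.44823759  76.65801756] [0.15260909084335225, 0.15260909084331326] [429.17065748 276.99364235  84.        ] [429.70916643 275.7661035   84.        ]
12.84955774246252 11.48533270054358 29.40745833375975 29.396220843979822
15 [  0.84363341 -48.91272295  15.        ]
18 [  0.84688018 -48.51268857  18.        ]
20 [  0.8490447  -48.24599898  20.        ]
25 [  0.85445599 -47.57927502  25.        ]
```

Run:
```python
from h import *
plan([445,280.3,180],-77,4,1)
```

```text
now [360.7 238.2 237.9] rv [ 0.3 -0.4 -5.8] dist 110.6
twist [[0.01, -0.01, -0.18], [0.01, -0.01, -0.18], [0.01, -0.01, -0.18], [0.01, -0.01, -0.18]]
offset [[-7.9, -22.3, 14.3], [-7.3, -22.5, 14.4], [-6.7, -22.6, 14.4], [-6.1, -22.8, 14.4]]
```

{"fn": "carry_out", "kwargs": {
  "twist": [
    [0.01,-0.01,-0.18],
    [0.01,-0.01,-0.18],
    [0.01,-0.01,-0.18],
    [0.01,-0.01,-0.18],
    [0,0,0]
  ],
  "offset": [
    [-8,-22,14],
    [-7,-22.5,14],
    [-7,-22.5,14],
    [-6,-23,14],
    [0,0,0]
  ],
  "hand": [0.2,0.2,0.2,0.2,0.2]
}}

```text
clock: 7.15
tool_pos: [447.8, 282.4, 180.3]
tool_rot: [-179.8, -0.0, -76.8]
force: [-0.4, 0.8, -1.3]
gripper_width: 0.381
```

Run:
```python
from h import *
plan([445,280.3,175],-77,1,1)
```

```text
now [447.8 282.4 180.3] rv [-0.2 -0.   0.2] dist 6.4
twist [[-0.02, -0.0, 0.02]]
offset [[1.5, 3.2, 5.3]]
```

{"fn": "carry_out", "kwargs": {
  "twist": [
    [-0.02,0,0.02],
    [0,0,0],
    [0,0,0]
  ],
  "offset": [
    [1.5,3,5],
    [0,0,0],
    [0,0,0]
  ],
  "hand": [0.2,0.2,0.2]
}}

```text
clock: 7.45
tool_pos: [443.9, 280.2, 174.8]
tool_rot: [179.9, -0.0, -77.0]
force: [-0.4, -0.0, -0.9]
gripper_width: 0.384
```

Run:
```python
from h import *
plan([445,280.3,175],-77,1,1)
a=grab_frame('scene');b=grab_frame('top')
S=cam('scene');T=cam('top')
u=proj(S,[445,280,90]).astype(int);v=proj(T,[445,280,90]).astype(int);print(u,v)
def c(i,m,w=40):
    x,y=m;return cv2.resize(i[y-w:y+w,x-w:x+w],(400,400),interpolation=cv2.INTER_CUBIC)
save('c4',np.hstack([c(a,u),c(b,v)]))
```

```text
now [443.9 280.2 174.8] rv [ 0.1 -0.  -0. ] dist 1.2
twist [[0.01, -0.0, -0.0]]
offset [[0.2, -1.1, -0.2]]
[409 172] [227 235]
```

View pics/c4.png

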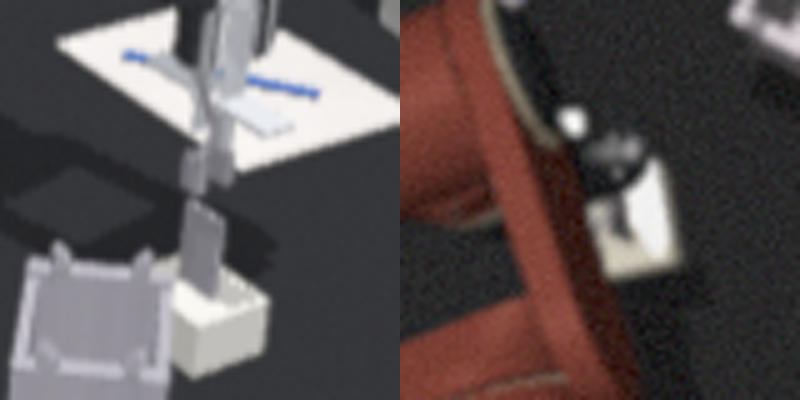

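The scene crop shows the spread jaws straddling the coupon's plane, with tips at (193,190) and (222,185) above the coupon top at (203,207). I'll descend gently.

{"fn": "carry_out", "kwargs": {
  "twist": [
    [0,0,0],
    [0,0,0],
    [0,0,0],
    [0,0,0],
    [0,0,0]
  ],
  "offset": [
    [0,-1,5],
    [0,0,5],
    [0,0,4],
    [0,0,3],
    [0,0,3]
  ],
  "hand": [0.2,0.2,0.2,0.2,0.2],
  "force": 20
}}

```text
clock: 8.05
tool_pos: [445.1, 280.6, 155.2]
tool_rot: [-179.9, 0.0, -77.0]
force: [1.3, 0.6, -1.3]
gripper_width: 0.382
```

{"fn": "carry_out", "kwargs": {
  "twist": [
    [0,0,0],
    [0,0,0]
  ],
  "offset": [
    [0,0,3],
    [0,0,0]
  ],
  "hand": [0.2,0.2]
}}

```text
clock: 8.25
tool_pos: [444.7, 280.4, 151.0]
tool_rot: [-179.9, 0.0, -77.0]
force: [0.7, 0.3, -1.4]
gripper_width: 0.379
```

Run:
```python
from h import *
plan([445,280.3,145],-77,1,1)
s=observe();print(s['force'],s['moment'])
```

```text
now [444.7 280.4 151. ] rv [-0.1  0.  -0. ] dist 6.0
twist [[-0.01, 0.0, -0.0]]
offset [[0.1, -0.2, 6.0]]
[ 0.67130365  0.29100842 -1.4382481 ] [0.04238084 0.03926648 0.01905723]
```

{"fn": "carry_out", "kwargs": {
  "twist": [
    [0,0,0],
    [0,0,0],
    [0,0,0],
    [0,0,0],
    [0,0,0]
  ],
  "offset": [
    [0,0,1.5],
    [0,0,1.5],
    [0,0,1.5],
    [0,0,1],
    [0,0,1]
  ],
  "hand": [0.2,0.2,0.2,0.2,0.2]
}}

```text
clock: 8.75
tool_pos: [445.1, 280.5, 144.5]
tool_rot: [-179.9, 0.0, -77.0]
force: [0.0, -0.0, -1.2]
gripper_width: 0.384
```

{"fn": "carry_out", "kwargs": {
  "twist": [
    [0,0,0],
    [0,0,0],
    [0,0,0],
    [0,0,0]
  ],
  "offset": [
    [0,0,1],
    [0,0,1],
    [0,0,1],
    [0,0,1]
  ],
  "hand": [0.2,0.2,0.2,0.2]
}}

```text
clock: 9.15
tool_pos: [445.2, 280.6, 140.3]
tool_rot: [-179.9, 0.0, -77.0]
force: [-0.3, -0.8, -1.5]
gripper_width: 0.384
```

{"fn": "carry_out", "kwargs": {
  "twist": [
    [0,0,0],
    [0,0,0],
    [0,0,0],
    [0,0,0]
  ],
  "offset": [
    [0,0,1],
    [0,0,1],
    [0,0,1],
    [0,0,1]
  ],
  "hand": [0.2,0.2,0.2,0.2]
}}

```text
clock: 9.55
tool_pos: [445.2, 280.6, 135.9]
tool_rot: [-179.9, 0.0, -77.0]
force: [-0.2, 0.4, -1.9]
gripper_width: 0.379
```

{"fn": "carry_out", "kwargs": {
  "twist": [
    [0,0,0],
    [0,0,0],
    [0,0,0],
    [0,0,0]
  ],
  "offset": [
    [0,0,1],
    [0,0,1],
    [0,0,1],
    [0,0,1]
  ],
  "hand": [0.2,0.2,0.2,0.2]
}}

```text
clock: 9.95
tool_pos: [445.2, 280.6, 131.6]
tool_rot: [-179.9, 0.0, -77.0]
force: [0.4, -0.2, -2.1]
gripper_width: 0.381
```

{"fn": "carry_out", "kwargs": {
  "twist": [
    [0,0,0],
    [0,0,0],
    [0,0,0],
    [0,0,0]
  ],
  "offset": [
    [0,0,1],
    [0,0,1],
    [0,0,1],
    [0,0,1]
  ],
  "hand": [0.2,0.2,0.2,0.2]
}}

```text
clock: 10.35
tool_pos: [446.2, 281.1, 129.2]
tool_rot: [-179.8, 0.1, -77.0]
force: [-1.5, -0.6, 4.1]
gripper_width: 0.381
```

Contact: the vertical force rose from -1.4 to +4.1 N at TCP z 129. I'll hold briefly.

{"fn": "carry_out", "kwargs": {
  "twist": [
    [0,0,0],
    [0,0,0]
  ],
  "offset": [
    [0,0,0.7],
    [0,0,0.7]
  ],
  "hand": [0.2,0.2]
}}

```text
clock: 10.55
tool_pos: [446.6, 281.5, 129.2]
tool_rot: [-179.7, 0.1, -77.0]
force: [-1.7, -0.6, 4.9]
gripper_width: 0.379
```

{"fn": "carry_out", "kwargs": {
  "twist": [
    [0,0,0]
  ],
  "offset": [
    [0,0,0.3]
  ],
  "hand": [0.2]
}}

```text
clock: 10.65
tool_pos: [446.8, 281.6, 129.4]
tool_rot: [-179.7, 0.1, -77.0]
force: [-1.9, 0.4, 4.2]
gripper_width: 0.379
```

Run:
```python
from h import *
plan([445,280.3,None],-77,1,1)
s=observe();print(s['force'],s['moment'])
```

```text
now [446.8 281.6 129.4] rv [-0.3  0.1 -0. ] dist 2.2
twist [[-0.04, 0.01, -0.0]]
offset [[0.9, 2.0, -0.0]]
[-1.86416372  0.43572112  4.19151599] [-0.02138734  0.38858383 -0.02253106]
```

{"fn": "carry_out", "kwargs": {
  "twist": [
    [-0.04,0.01,0],
    [0,0,0],
    [0,0,0]
  ],
  "offset": [
    [1,2,0],
    [0,0,0.3],
    [0,0,0.3]
  ],
  "hand": [0.2,0.2,0.2]
}}

```text
clock: 10.95
tool_pos: [445.8, 280.3, 129.1]
tool_rot: [-179.9, 0.0, -77.0]
force: [-1.1, -0.1, 4.4]
gripper_width: 0.38
```

Run:
```python
from h import *
plan([445,280.3,None],-77,1,1)
s=observe();print(s['force'],s['moment'])
```

```text
now [445.8 280.3 129.1] rv [-0.1  0.  -0. ] dist 0.8
twist [[-0.02, 0.0, -0.0]]
offset [[-0.2, 0.8, -0.0]]
[-1.13010233 -0.10252442  4.41452839] [-0.07228524  0.21188477 -0.03830748]
```

Still about 5.8 N on the stop and well centred. Now I'll release the handles gradually.

{"fn": "carry_out", "kwargs": {
  "twist": [
    [0,0,0],
    [0,0,0],
    [0,0,0],
    [0,0,0],
    [0,0,0],
    [0,0,0],
    [0,0,0],
    [0,0,0]
  ],
  "offset": [
    [0,0.5,0],
    [0,0,0],
    [0,0,0],
    [0,0,0],
    [0,0,0],
    [0,0,0],
    [0,0,0],
    [0,0,0]
  ],
  "hand": [0.4,0.42,0.44,0.46,0.48,0.5,0.52,0.54]
}}

```text
clock: 11.75
tool_pos: [444.4, 279.6, 126.9]
tool_rot: [-180.0, -0.0, -77.0]
force: [0.2, -0.2, 0.2]
gripper_width: 0.539
```

Run:
```python
from h import *
plan([445,280.3,None],-77,1,1)
s=observe();print(s['force'],s['moment'])
```

```text
now [444.4 279.6 126.9] rv [-0. -0. -0.] dist 0.9
twist [[-0.0, -0.0, -0.0]]
offset [[-0.5, -0.7, 0.0]]
[ 0.16220988 -0.22076984  0.19831249] [ 0.02481209  0.01340884 -0.00696371]
```

Forces have gone to about zero. I'll open fully, rise 3 mm, and turn 90° around the frame; the fingers stay above the wings and outside the handles.

{"fn": "carry_out", "kwargs": {
  "twist": [
    [0,0,0],
    [0,0,0],
    [0,0,0],
    [0,0,0]
  ],
  "offset": [
    [-0.5,-0.7,0],
    [0,0,0],
    [0,0,-3],
    [0,0,0]
  ],
  "hand": [0.7,0.85,1,1]
}}

```text
clock: 12.15
tool_pos: [444.5, 280.1, 129.4]
tool_rot: [179.9, -0.0, -77.0]
force: [-0.2, -0.4, -0.1]
gripper_width: 1.001
```

{"fn": "carry_out", "kwargs": {
  "twist": [
    [0,0,-0.5],
    [0,0,-1],
    [0,0,-1],
    [0,0,-1]
  ],
  "offset": [
    [0,0,0],
    [0,0,0],
    [0,0,0],
    [0,0,0]
  ],
  "hand": [1,1,1,1]
}}

```text
clock: 12.55
tool_pos: [444.7, 280.2, 130.1]
tool_rot: [180.0, -0.0, -48.0]
force: [-0.1, -0.0, 0.7]
gripper_width: 1.001
```

Run:
```python
from h import *
plan([445,280.3,130],13,8,1)
s=observe();print(s['force'],s['moment'])
```

```text
now [444.7 280.2 130.1] rv [  0.   0. -61.] dist 0.3
twist [[0.0, 0.0, -0.95], [0.0, 0.0, -0.95], [0.0, 0.0, -0.95], [0.0, 0.0, -0.95], [0.0, 0.0, -0.95], [0.0, 0.0, -0.95], [0.0, 0.0, -0.95], [0.0, 0.0, -0.95]]
offset [[0.0, -0.0, 0.0], [0.0, -0.0, 0.0], [0.0, -0.0, 0.0], [0.0, -0.0, 0.0], [0.0, -0.0, 0.0], [0.0, -0.0, 0.0], [0.0, -0.0, 0.0], [0.0, -0.0, 0.0]]
[-0.10046423 -0.00767416  0.68680497] [-0.0466797   0.01245796  0.00209267]
```

{"fn": "carry_out", "kwargs": {
  "twist": [
    [0,0,-1],
    [0,0,-1],
    [0,0,-1],
    [0,0,-1],
    [0,0,-1],
    [0,0,-1],
    [0,0,-1],
    [0,0,-0.5]
  ],
  "offset": [
    [0,0,0],
    [0,0,0],
    [0,0,0],
    [0,0,0],
    [0,0,0],
    [0,0,0],
    [0,0,0],
    [0,0,0]
  ],
  "hand": [1,1,1,1,1,1,1,1]
}}

```text
clock: 13.35
tool_pos: [445.1, 280.3, 131.1]
tool_rot: [180.0, -0.1, 14.7]
force: [-0.3, 0.4, 0.9]
gripper_width: 0.998
```

{"fn": "carry_out", "kwargs": {
  "twist": [
    [0,0,0]
  ],
  "offset": [
    [0,0,0]
  ],
  "hand": [1]
}}

```text
clock: 13.45
tool_pos: [445.2, 280.4, 131.3]
tool_rot: [180.0, -0.1, 14.7]
force: [-0.4, -0.3, 0.1]
gripper_width: 0.999
```

Run:
```python
from h import *
plan([445,280.3,130],13,1,1)
s=observe();print(s['force'],s['moment'])
R,t=tool(); a=grab_frame('wrist'); np.save('pose6',np.c_[R,t]); save('w6',a)
```

```text
now [445.2 280.4 131.3] rv [ 0.  -0.1  1.7] dist 1.3
twist [[0.0, -0.01, 0.21]]
offset [[-0.2, 0.0, 1.3]]
[-0.39898207 -0.26816751  0.10581458] [-0.03521559  0.01418032 -0.04944501]
```

View pics/w6.png

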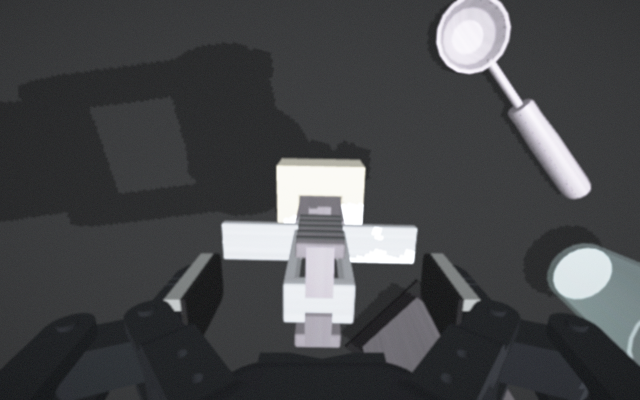

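The clamped tweezers stand upright on the coupon, centred between the fingers, with the frame at about (320,290). The wings are level but 1.7° off my yaw. I'll correct that and close on the frame.

{"fn": "carry_out", "kwargs": {
  "twist": [
    [0,0,0.21],
    [0,0,0],
    [0,0,0],
    [0,0,0],
    [0,0,0],
    [0,0,0],
    [0,0,0],
    [0,0,0]
  ],
  "offset": [
    [0,0,1.5],
    [0,0,0],
    [0,0,0],
    [0,0,0],
    [0,0,0],
    [0,0,0],
    [0,0,0],
    [0,0,0]
  ],
  "hand": [1,0.7,0.5,0.4,0.3,0.2,0.15,0.15],
  "force": 30
}}

```text
clock: 14.3
tool_pos: [445.1, 280.4, 130.2]
tool_rot: [180.0, -0.0, 12.7]
force: [-0.4, -0.8, -0.2]
gripper_width: 0.302
```

{"fn": "carry_out", "kwargs": {
  "twist": [
    [0,0,0],
    [0,0,0]
  ],
  "offset": [
    [0,0,0],
    [0,0,0]
  ],
  "hand": [0.15,0.15]
}}

```text
clock: 14.5
tool_pos: [445.1, 280.4, 130.2]
tool_rot: [180.0, -0.0, 12.7]
force: [-0.4, 0.4, 0.1]
gripper_width: 0.299
```

Run:
```python
from h import *
s=observe();print(s['force'],s['moment'])
b=cv2.imread('pics/top.png')
# tank mask in first top picture
x0,y0=240,155; c=b[y0:y0+75,x0:x0+70]
g=cv2.cvtColor(c,cv2.COLOR_BGR2GRAY); m=cv2.morphologyEx(np.uint8(g>90)*255,cv2.MORPH_OPEN,np.ones((2,2)))
cs,_=cv2.findContours(m,cv2.RETR_EXTERNAL,cv2.CHAIN_APPROX_NONE)
k=max(cs,key=cv2.contourArea); print(cv2.minAreaRect(k),cv2.contourArea(k))
save('c5',np.hstack([cv2.resize(c,(490,525),interpolation=cv2.INTER_CUBIC)]))
print(onz(cam('top'),240+32,155+39,126))
```

```text
[-0.42922617  0.37866528  0.11544175] [-0.05536015  0.06571833 -0.00902572]
((32.37749099731445, 36.24578857421875), (26.10172462463379, 34.9457893371582), 30.5792236328125) 836.5
[568.59717592 147.95497403 126.        ]
```

View pics/c5.png

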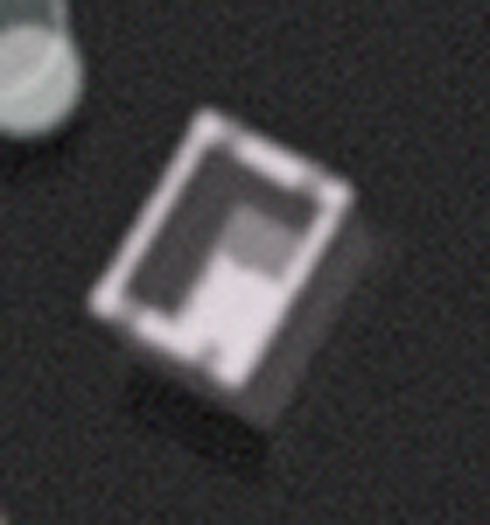

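The gripper holds the frame (width 0.30). In the top crop the tank's rim corners are at (205,108), (352,188), (238,385) and (93,302), with the long axis at about -30°. I'll lift the coupon slowly.

{"fn": "carry_out", "kwargs": {
  "twist": [
    [0,0,0],
    [0,0,0],
    [0,0,0],
    [0,0,0],
    [0,0,0],
    [0,0,0],
    [0,0,0],
    [0,0,0]
  ],
  "offset": [
    [0,0,-3],
    [0,0,-5],
    [0,0,-8],
    [0,0,-10],
    [0,0,-10],
    [0,0,-10],
    [0,0,-10],
    [0,0,-10]
  ],
  "hand": [0.15,0.15,0.15,0.15,0.15,0.15,0.15,0.15]
}}

```text
clock: 15.3
tool_pos: [444.0, 279.9, 199.6]
tool_rot: [180.0, 0.1, 12.7]
force: [0.2, -0.4, -2.8]
gripper_width: 0.302
```

{"fn": "carry_out", "kwargs": {
  "twist": [
    [0,0,0],
    [0,0,0],
    [0,0,0],
    [0,0,0],
    [0,0,0],
    [0,0,0]
  ],
  "offset": [
    [0,0,-20],
    [0,0,-25],
    [0,0,-25],
    [0,0,-20],
    [0,0,-10],
    [0,0,0]
  ],
  "hand": [0.15,0.15,0.15,0.15,0.15,0.15]
}}

```text
clock: 15.9
tool_pos: [444.1, 279.9, 308.6]
tool_rot: [180.0, -0.1, 12.7]
force: [-0.9, -0.3, -2.4]
gripper_width: 0.295
```

Run:
```python
from h import *
T=cam('top'); P=np.array([onz(T,240+x/7,155+y/7,z) for x,y,z in[(205,108,135),(352,188,135),(238,385,135),(93,302,135)]])
print(P.round(1),P.mean(0),[np.linalg.norm(P[i]-P[(i+1)%4]).round(1) for i in range(4)])
an=lambda d:np.degrees(np.arctan2(d[1],d[0])); print(an(P[0]-P[3]),an(P[1]-P[2]),an(P[1]-P[0])+90)
s=observe();print(s['force'],s['moment'],s['gripper_width'])
plan([518,60,300],-30,8,1)
```

```text
[[638.  158.3 135. ]
 [604.5  94.4 135. ]
 [519.3 138.5 135. ]
 [553.1 201.2 135. ]] [578.72040393 148.09003259 135.        ] [np.float64(72.1), np.float64(96.0), np.float64(71.2), np.float64(95.2)]
-26.788944317239476 -27.365902299127256 -27.632902285303757
[-0.90423413 -0.28399082 -2.40784621] [-0.03064578  0.0701113  -0.00249006] 0.2948977830011723
now [444.1 279.9 308.6] rv [-0.  -0.1 42.7] dist 232.1
twist [[-0.0, -0.0, 0.67], [-0.0, -0.0, 0.67], [-0.0, -0.0, 0.67], [-0.0, -0.0, 0.67], [-0.0, -0.0, 0.67], [-0.0, -0.0, 0.67], [-0.0, -0.0, 0.67], [-0.0, -0.0, 0.67]]
offset [[3.0, 28.8, 1.1], [5.7, 28.4, 1.1], [8.3, 27.8, 1.1], [10.8, 26.9, 1.1], [13.3, 25.8, 1.1], [15.6, 24.4, 1.1], [17.8, 22.9, 1.1], [19.9, 21.1, 1.1]]
```

The tank measures 72 × 96 mm, centre (579,148), angle -27°. I'm moving to where the wrist camera can confirm this.

{"fn": "carry_out", "kwargs": {
  "twist": [
    [0,0,0.62],
    [0,0,0.62],
    [0,0,0.62],
    [0,0,0.62],
    [0,0,0.62],
    [0,0,0.62],
    [0,0,0.62],
    [0,0,0.62]
  ],
  "offset": [
    [3,29,1],
    [6,28,1],
    [8,28,1],
    [11,27,1],
    [13,26,1],
    [16,24,1],
    [18,23,1],
    [20,21,1]
  ],
  "hand": [0.15,0.15,0.15,0.15,0.15,0.15,0.15,0.15]
}}

```text
clock: 16.7
tool_pos: [519.3, 55.9, 290.3]
tool_rot: [179.6, 0.6, -28.2]
force: [0.7, -0.2, -2.1]
gripper_width: 0.299
```

{"fn": "carry_out", "kwargs": {
  "twist": [
    [0,0,0],
    [0,0,0]
  ],
  "offset": [
    [0,0,0],
    [0,0,0]
  ],
  "hand": [0.15,0.15]
}}

```text
clock: 16.9
tool_pos: [518.9, 52.9, 286.9]
tool_rot: [179.5, 0.9, -28.5]
force: [-0.3, 0.8, -1.7]
gripper_width: 0.301
```

Run:
```python
from h import *
R,t=tool(); a=grab_frame('wrist'); np.save('pose7',np.c_[R,t]); save('w7',a); print(t,observe()['tool_rot'],observe()['force'])
print(proj(cam('wrist',(R,t)),[579,148,135]))
```

```text
[518.86308142  52.92519317 286.8955992 ] [179.43321207   0.88695974 -28.47664887] [-0.06308788 -0.52691312 -2.8786649 ]
[333.10989221  45.93638744]
```

{"fn": "carry_out", "kwargs": {
  "twist": [
    [0,0,0],
    [0,0,0],
    [0,0,0]
  ],
  "offset": [
    [30,0,0],
    [30,0,0],
    [0,0,0]
  ],
  "hand": [0.15,0.15,0.15]
}}

```text
clock: 17.25
tool_pos: [571.4, 27.3, 284.5]
tool_rot: [179.5, 1.0, -28.1]
force: [-0.6, 1.1, -1.9]
gripper_width: 0.298
```

Run:
```python
from h import *
R,t=tool(); a=grab_frame('wrist'); np.save('pose8',np.c_[R,t]); save('w8',a); print(t,observe()['tool_rot'])
b=cv2.imread('pics/w7.png'); out=[]
for i,n in((b,7),(a,8)):
    P=np.load('pose%d.npy'%n); m=proj(cam('wrist',(P[:,:3],P[:,3])),[579,148,120]); x0=int(np.clip(m[0]-80,0,480)); y0=int(np.clip(m[1]-80,0,200)); print(n,m,x0,y0)
    k=cv2.resize(i[y0:y0+200,x0:x0+130] if 0 else i[y0:y0+180,x0:x0+160],(400,450),interpolation=cv2.INTER_CUBIC); out.append(k)
save('c6',np.hstack(out))
```

```text
[571.39720688  27.31134495 284.4577331 ] [179.46026323   1.10473822 -28.03712543]
7 [332.79365596  48.68449931] 252 0
8 [264.98872386  51.0921554 ] 184 0
```

View pics/c6.png

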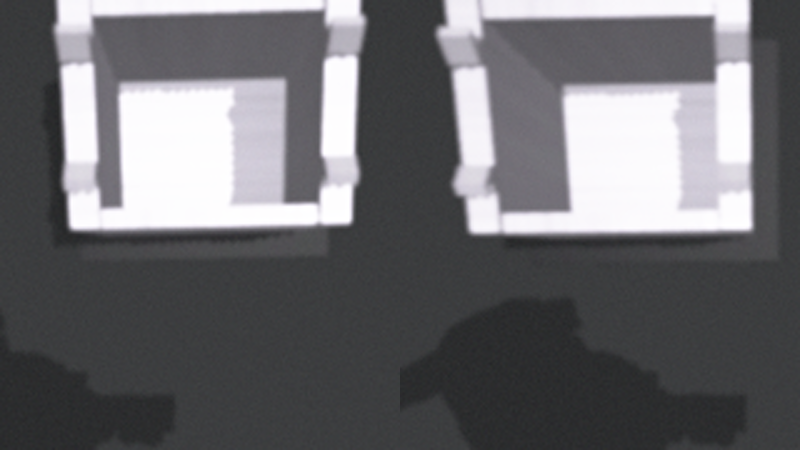

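The tank is seen from two wrist positions. The seats are the white segments centred at (79,110) and (340,109) in the left crop, and (475,117) and (735,113) in the right crop, with sloped grey ears beside each.

Run:
```python
from h import *
def C(i):
    P=np.load('pose%d.npy'%i); return cam('wrist',(P[:,:3],P[:,3]))
A,B=C(7),C(8)
a=lambda x,y:(252+x/2.5,y/2.5); b=lambda x,y:(184+(x-400)/2.5,y/2.5)
an=lambda d:np.degrees(np.arctan2(d[1],d[0]))
X={}
for n,i,j in[('L',(79.5,110.5),(475,117)),('R',(340,109),(735,113)),('nl',(72,229),(471,234)),('nr',(352,222),(751,230))]:
    X[n],r=tri([ray(A,*a(*i)),ray(B,*b(*j))]); print(n,X[n].round(1),np.round(r,2),onz(A,*a(*i),126).round(1),onz(B,*b(*j),126).round(1))
for Cx,f,k in((A,a,((79.5,110.5),(340,109))),(B,b,((475,117),(735,113)))):
    l,r=[onz(Cx,*f(*q),126) for q in k]; print('seat ctr',(l+r)/2,'ang',an(r-l),'len',np.linalg.norm(r-l))
print('near edge ang',an(X['nr']-X['nl']))
```

```text
L [544.4 169.2 127.6] [0.25 0.25] [544.5 169.7 126. ] [544.  169.4 126. ]
R [620.  129.3 128.3] [0.54 0.54] [620.2 128.9 126. ] [620.3 130.1 126. ]
nl [523.9 138.4 131.2] [0.02 0.02] [523.3 138.8 126. ] [522.4 139.3 126. ]
nr [607.9  95.2 131. ] [0.02 0.02] [608.8  94.9 126. ] [607.9  95.3 126. ]
seat ctr [582.35866717 149.32414523 126.        ] ang -28.32740042274682 len 86.06836777963036
seat ctr [582.16773891 149.75040993 126.        ] ang -27.265092671926624 len 85.90611791290665
near edge ang -27.1762942146719
```

Run:
```python
from h import *
plan([582,149.5,285],-27.6,4,1)
```

```text
now [570.3  28.2 284.4] rv [ 0.5  1.1 -0.4] dist 121.9
twist [[0.02, 0.03, -0.01], [0.02, 0.03, -0.01], [0.02, 0.03, -0.01], [0.02, 0.03, -0.01]]
offset [[-11.7, -28.1, -0.2], [-11.6, -28.2, -0.2], [-11.6, -28.2, -0.2], [-11.5, -28.2, -0.2]]
```

{"fn": "carry_out", "kwargs": {
  "twist": [
    [0.02,0.03,-0.01],
    [0.02,0.03,-0.01],
    [0.02,0.03,-0.01],
    [0.02,0.03,-0.01],
    [0,0,0]
  ],
  "offset": [
    [-11.5,-28,0],
    [-11.5,-28,0],
    [-11.5,-28,0],
    [-11.5,-28,0],
    [0,0,0]
  ],
  "hand": [0.15,0.15,0.15,0.15,0.15]
}}

```text
clock: 17.8
tool_pos: [577.3, 157.7, 283.8]
tool_rot: [-179.9, 0.3, -27.4]
force: [0.0, 0.7, -1.5]
gripper_width: 0.303
```

Run:
```python
from h import *
plan([582,149.5,275],-27.6,1,1)
```

```text
now [577.3 157.7 283.8] rv [-0.1  0.3  0.2] dist 13.0
twist [[-0.02, 0.04, 0.03]]
offset [[8.0, 5.2, 8.8]]
```

{"fn": "carry_out", "kwargs": {
  "twist": [
    [-0.02,0.04,0.03],
    [0,0,0],
    [0,0,0]
  ],
  "offset": [
    [8,5,5],
    [0,0,0],
    [0,0,0]
  ],
  "hand": [0.15,0.15,0.15]
}}

```text
clock: 18.1
tool_pos: [580.3, 150.2, 278.2]
tool_rot: [179.9, 0.0, -27.4]
force: [0.8, -0.4, -1.3]
gripper_width: 0.298
```

Run:
```python
from h import *
plan([582,149.5,240],-27.6,2,1)
a=grab_frame('scene');b=grab_frame('top')
u=proj(cam('scene'),[582,149.5,170]).astype(int);v=proj(cam('top'),[582,149.5,135]).astype(int)
def c(i,m,w=40):
    x,y=m;return cv2.resize(i[y-w:y+w,x-w:x+w],(400,400),interpolation=cv2.INTER_CUBIC)
save('c7',np.hstack([c(a,u,50),c(b,v)])); print(u,v)
```

```text
now [580.3 150.2 278.2] rv [0.1 0.  0.2] dist 38.3
twist [[0.01, 0.0, 0.01], [0.01, 0.0, 0.01]]
offset [[0.9, -0.1, 19.1], [0.9, -0.1, 19.1]]
[388 179] [271 188]
```

View pics/c7.png

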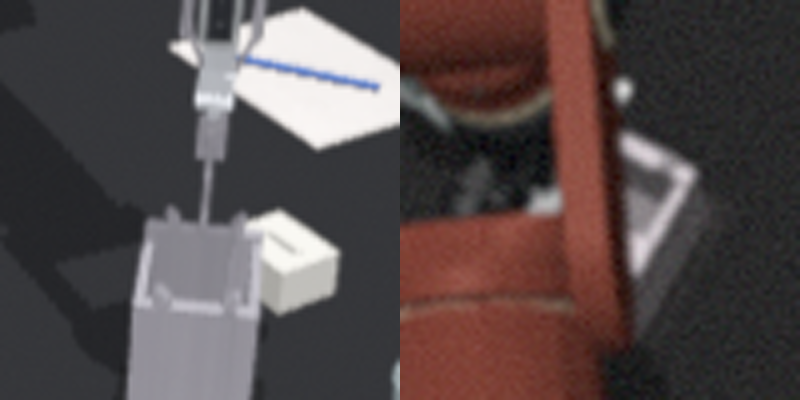

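The coupon hangs edge-on in the jaws at (207,190), centred over the tank mouth, and the block is empty. I'll lower it.

{"fn": "carry_out", "kwargs": {
  "twist": [
    [0,0,0.02],
    [0,0,0],
    [0,0,0],
    [0,0,0]
  ],
  "offset": [
    [1.5,0,12],
    [0,0,12],
    [0,0,12],
    [0,0,12]
  ],
  "hand": [0.15,0.15,0.15,0.15]
}}

```text
clock: 18.6
tool_pos: [582.8, 147.7, 228.2]
tool_rot: [180.0, -0.1, -27.7]
force: [0.3, -0.1, -1.4]
gripper_width: 0.298
```

Run:
```python
from h import *
plan([582,149.5,170],-27.6,5,1); print(observe()['force'])
```

```text
now [582.8 147.7 228.2] rv [ 0.  -0.1 -0.1] dist 58.2
twist [[0.0, -0.0, -0.0], [0.0, -0.0, -0.0], [0.0, -0.0, -0.0], [0.0, -0.0, -0.0], [0.0, -0.0, -0.0]]
offset [[-0.3, -0.2, 11.6], [-0.3, -0.2, 11.6], [-0.3, -0.2, 11.6], [-0.3, -0.2, 11.6], [-0.3, -0.2, 11.6]]
[ 0.25785192 -0.13704617 -1.39192178]
```

{"fn": "carry_out", "kwargs": {
  "twist": [
    [0,0,0],
    [0,0,0],
    [0,0,0],
    [0,0,0],
    [0,0,0],
    [0,0,0]
  ],
  "offset": [
    [-1,-1,10],
    [-0.5,-0.5,10],
    [0,0,10],
    [0,0,10],
    [0,0,10],
    [0,0,6]
  ],
  "hand": [0.15,0.15,0.15,0.15,0.15,0.15]
}}

```text
clock: 19.2
tool_pos: [580.4, 149.7, 163.8]
tool_rot: [179.8, 0.1, -27.7]
force: [-1.1, -0.0, -3.0]
gripper_width: 0.297
```

Run:
```python
from h import *
plan([582,149.5,158],-27.6,4,1); print(observe()['force'],observe()['moment'])
```

```text
now [580.4 149.7 163.8] rv [ 0.2  0.1 -0.1] dist 6.0
twist [[0.01, 0.0, -0.0], [0.01, 0.0, -0.0], [0.01, 0.0, -0.0], [0.01, 0.0, -0.0]]
offset [[0.4, -0.1, 1.4], [0.4, -0.1, 1.4], [0.4, -0.1, 1.4], [0.4, -0.1, 1.4]]
[-1.07643021 -0.00817514 -2.9593311 ] [ 0.02808607 -0.05587623  0.00354343]
```

{"fn": "carry_out", "kwargs": {
  "twist": [
    [0.01,0,0],
    [0.01,0,0],
    [0,0,0],
    [0,0,0],
    [0,0,0]
  ],
  "offset": [
    [1.5,0,2],
    [0,0,2],
    [0,0,2],
    [0,0,2],
    [0,0,2]
  ],
  "hand": [0.15,0.15,0.15,0.15,0.15]
}}

```text
clock: 19.7
tool_pos: [582.6, 149.0, 153.6]
tool_rot: [-180.0, 0.1, -27.7]
force: [1.2, 1.2, -1.9]
gripper_width: 0.3
```

{"fn": "carry_out", "kwargs": {
  "twist": [
    [0,0,0],
    [0,0,0]
  ],
  "offset": [
    [0,0,1],
    [0,0,1]
  ],
  "hand": [0.15,0.15]
}}

```text
clock: 19.9
tool_pos: [582.8, 149.0, 151.9]
tool_rot: [-179.9, 0.0, -27.7]
force: [1.2, 0.3, -2.6]
gripper_width: 0.3
```

Run:
```python
from h import *
plan([582,149.5,None],-27.6,1,1); print(observe()['force'],observe()['moment'])
```

```text
now [582.8 149.  151.9] rv [-0.1  0.  -0.1] dist 0.9
twist [[-0.01, 0.0, -0.02]]
offset [[-0.9, -0.1, 0.0]]
[ 1.21227878  0.28063639 -2.59407638] [ 0.03346073 -0.02566919  0.05557819]
```

{"fn": "carry_out", "kwargs": {
  "twist": [
    [0,0,0],
    [0,0,0],
    [0,0,0]
  ],
  "offset": [
    [-0.7,0,1],
    [0,0,1],
    [0,0,1]
  ],
  "hand": [0.15,0.15,0.15]
}}

```text
clock: 20.2
tool_pos: [582.3, 149.4, 148.9]
tool_rot: [-179.9, -0.0, -27.7]
force: [-0.2, -0.3, -1.9]
gripper_width: 0.301
```

{"fn": "carry_out", "kwargs": {
  "twist": [
    [0,0,0],
    [0,0,0]
  ],
  "offset": [
    [0,0,1],
    [0,0,1]
  ],
  "hand": [0.15,0.15]
}}

```text
clock: 20.4
tool_pos: [582.3, 149.5, 147.2]
tool_rot: [-179.9, -0.0, -27.7]
force: [-3.7, -0.4, 2.7]
gripper_width: 0.3
```

Contact came at TCP z 147.2, against a predicted 147.3. I'll press once more lightly to check it is fully down.

{"fn": "carry_out", "kwargs": {
  "twist": [
    [0,0,0],
    [0,0,0]
  ],
  "offset": [
    [0,0,0.7],
    [0,0,0.5]
  ],
  "hand": [0.15,0.15]
}}

```text
clock: 20.6
tool_pos: [582.7, 149.6, 147.2]
tool_rot: [-179.9, -0.1, -27.7]
force: [-1.3, -0.2, 0.3]
gripper_width: 0.301
```

Run:
```python
from h import *
plan([582,149.5,None],-27.6,1,1); print(observe()['force'],observe()['moment'])
```

```text
now [582.7 149.6 147.2] rv [-0.1 -0.1 -0.1] dist 0.7
twist [[-0.01, -0.01, -0.02]]
offset [[-0.5, 0.4, -0.0]]
[-1.28825244 -0.190268    0.25496913] [-0.03609283  0.23249308 -0.02670866]
```

Firmly seated. Opening slowly.

{"fn": "carry_out", "kwargs": {
  "twist": [
    [0,0,0],
    [0,0,0],
    [0,0,0],
    [0,0,0],
    [0,0,0],
    [0,0,0],
    [0,0,0],
    [0,0,0]
  ],
  "offset": [
    [0,0,0],
    [0,0,0],
    [0,0,0],
    [0,0,0],
    [0,0,0],
    [0,0,0],
    [0,0,0],
    [0,0,0]
  ],
  "hand": [0.3,0.32,0.34,0.37,0.42,0.6,0.8,1]
}}

```text
clock: 21.4
tool_pos: [583.8, 149.7, 147.9]
tool_rot: [-179.8, -0.2, -27.7]
force: [-0.6, -0.1, 0.2]
gripper_width: 0.911
```

{"fn": "carry_out", "kwargs": {
  "twist": [
    [0,0,0],
    [0,0,0]
  ],
  "offset": [
    [0,0,0],
    [0,0,0]
  ],
  "hand": [1,1]
}}

```text
clock: 21.6
tool_pos: [583.8, 149.7, 147.9]
tool_rot: [-179.8, -0.2, -27.7]
force: [-0.4, -1.0, 0.7]
gripper_width: 1.001
```

Run:
```python
from h import *
plan([582,149.5,None],-27.6,1,1); print(observe()['force'],observe()['moment'])
R,t=tool(); a=grab_frame('wrist'); np.save('pose9',np.c_[R,t]); save('w9',a)
```

```text
now [583.8 149.7 147.9] rv [-0.2 -0.2 -0.1] dist 1.8
twist [[-0.03, -0.02, -0.02]]
offset [[-1.5, 1.0, -0.0]]
[-0.36809474 -1.01120031  0.73669856] [0.0121519  0.0345895  0.01005171]
```

Now I'll retreat straight up, then sideways so the cameras have a clear view.

{"fn": "carry_out", "kwargs": {
  "twist": [
    [0,0,0],
    [0,0,0],
    [0,0,0],
    [0,0,0],
    [0,0,0],
    [0,0,0],
    [0,0,0],
    [0,0,0]
  ],
  "offset": [
    [-0.5,0.5,-8],
    [0,0,-15],
    [0,0,-25],
    [0,0,-30],
    [0,0,-30],
    [0,0,-30],
    [0,0,-20],
    [0,0,0]
  ],
  "hand": [1,1,1,1,1,1,1,1]
}}

```text
clock: 22.45
tool_pos: [582.2, 149.2, 320.6]
tool_rot: [-179.6, -0.5, -27.7]
force: [-0.3, 0.0, 0.4]
gripper_width: 0.994
```

{"fn": "carry_out", "kwargs": {
  "twist": [
    [0,0,0],
    [0,0,0],
    [0,0,0],
    [0,0,0]
  ],
  "offset": [
    [0,30,0],
    [0,30,0],
    [0,0,0],
    [0,0,0]
  ],
  "hand": [1,1,1,1]
}}

```text
clock: 22.85
tool_pos: [553.3, 95.2, 321.0]
tool_rot: [-179.5, -0.6, -27.7]
force: [-0.2, 0.2, 0.4]
gripper_width: 1.0
```

Run:
```python
from h import *
R,t=tool(); a=grab_frame('wrist'); s=grab_frame('scene'); np.save('pose10',np.c_[R,t]); save('w10',a); save('s10',s)
print(t,observe()['tool_rot'],observe()['clock'],observe()['force'])
C=cam('wrist',(R,t)); m=proj(C,[582,149.5,131]); print('ctr',m)
# bright white wings (brighter, less tinted than the tank): print expected wing corners and mask stats
ux=np.array([np.cos(np.radians(-27.6)),np.sin(np.radians(-27.6)),0]);uy=np.array([-ux[1],ux[0],0])
h=np.array([582,149.5,131.])
for sx,sy in((-50,-10),(-50,10),(50,10),(50,-10)): print(sx,sy,proj(C,h+sx*ux+sy*uy).round(1))
# sample along lines across each wing in y at sx=+-25..: gray profile in mm
g=cv2.cvtColor(a,cv2.COLOR_BGR2GRAY).astype(int)
for sx in(-44,-30,-20,20,30,44):
    print(sx,[int(g[tuple(np.clip(proj(C,h+sx*ux+y*uy).round().astype(int)[::-1],0,[399,639]))]) for y in range(-20,21,2)])
for sy in(0,8): 
  print([(x,int(g[tuple(proj(C,h+x*ux+sy*uy).round().astype(int)[::-1])])) for x in list(range(-60,-39,2))+list(range(40,61,2))])
```

```text
[553.33400891  95.23466852 320.96705046] [-179.5337459    -0.54428169  -27.60902615] 22.95 [-0.16905532 -0.12527881 -0.24256711]
ctr [319.20916102 113.84147237]
-50 -10 [267.7 124.5]
-50 10 [266.8 103. ]
50 10 [371.5 103. ]
50 -10 [370.6 124.4]
-44 [222, 223, 222, 241, 251, 249, 255, 255, 255, 255, 255, 255, 255, 255, 255, 255, 252, 250, 191, 189, 191]
-30 [117, 112, 115, 114, 114, 198, 255, 255, 255, 255, 255, 255, 255, 255, 255, 255, 162, 113, 126, 130, 115]
-20 [203, 228, 204, 204, 235, 224, 239, 242, 244, 246, 244, 245, 244, 251, 255, 255, 223, 212, 253, 253, 252]
20 [146, 193, 197, 198, 198, 232, 255, 255, 255, 255, 255, 255, 255, 255, 255, 255, 220, 201, 202, 199, 203]
30 [99, 101, 98, 99, 97, 200, 255, 255, 255, 255, 255, 255, 255, 255, 255, 255, 151, 99, 100, 100, 101]
44 [221, 223, 221, 234, 253, 253, 255, 255, 255, 255, 255, 255, 255, 255, 255, 255, 254, 254, 204, 190, 189]
[(-60, 59), (-58, 61), (-56, 65), (-54, 53), (-52, 43), (-50, 78), (-48, 253), (-46, 255), (-44, 255), (-42, 255), (-40, 255), (40, 255), (42, 255), (44, 255), (46, 255), (48, 255), (50, 255), (52, 111), (54, 59), (56, 62), (58, 60), (60, 64)]
[(-60, 62), (-58, 62), (-56, 60), (-54, 57), (-52, 45), (-50, 106), (-48, 255), (-46, 255), (-44, 255), (-42, 255), (-40, 255), (40, 255), (42, 255), (44, 255), (46, 255), (48, 255), (50, 255), (52, 167), (54, 59), (56, 61), (58, 58), (60, 61)]
```

The wing edges show from -49 to +51 mm along x and ±10 mm across, equally at both ends. So they are centred, aligned, level and at seat height. Handing in.

```bash
python3 -c "from cell import *; print(job_done()); print(observe()['clock'])"
```

```text
the job is handed in; nothing more can be done
None
the job is handed in; nothing more can be done
```

The tweezers are hanging on the tank with the coupon clamped inside, and I handed the job in at about 23 s. It reported no verdict.

- **Pick-up:** I squeezed the handles fully and lifted the tweezers out of the stand. I then lowered them over the coupon until the stop rested on its top edge, at about 5.5 N and roughly 29 mm above the jaw tips. I let go gradually so the jaws clamped.
- **Transfer:** I re-gripped the middle frame across x, lifted the coupon out and lowered it into the tank. The wings touched the seats at TCP height 147.2 mm, against a predicted 147.3 mm, with about 5 N of contact force.
- **Last wrist-camera check:** after release, the wings spanned about -49 to +51 mm along the tank's x and ±10 mm in y, the same at both ends. That puts them within about 1 mm of the seat centre, in line with the tank and at seat height. The hand was empty, with no force on it.
- **Not checked:** I never saw the coupon directly once it was inside the tank. That it is still clamped there rests on the view just before lowering.
- **Disagreements:** the top camera placed the tank centre about 3.5 mm from the wrist camera's estimate, and I used the wrist's. The measured heights of the coupon top and block were 3 to 5 mm below the stated ones, but the feel of contact settled those.

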